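Lock the laptop stop onto the sloped repair stand

TASK

Pick up the stop bracket with the orange ledge and fit it to the blue sloped repair stand, ledge at the lower end: press the large end of its keyhole over the brass stud head against the spring pads, slide the bracket straight down the slope until it is fully home and held under the head, and let go. The stud's carriage is clamped by hand somewhere along its cross rail, so find the stud gently: never push the bracket against the stand with more than about 35 N. Leave everything else on the bench where it is.

Things in the scene. Friction and masses are not known exactly. Their poses are not given: they have to be found in the camera images.
- ledge (a point): Centre of the orange ledge of the stop bracket, half-way up. Ledge 12 mm thick (x), 70 mm wide (y), from 4 to 40 mm above the plate's underside; this point is 22 mm above it. Axes: x along the plate from the ledge to the keyhole, y across, z out of the plate. Starts lying flat. Grip it across the 12 mm (fingers closing along x).
- bracket: The stop bracket: steel plate 102 x 70 mm, 4 mm thick, with the ledge standing on it. Origin on the underside at the centre of the keyhole's large end; plate from x = -60 to +42 mm, y = +-35 mm, ledge at x = -45 mm. Same axes as the ledge. Mass 110 to 230 g.
- big_end (a point): Centre of the keyhole's large end on the plate's underside, 45 mm along +x from the ledge. An octagonal opening 20 mm across flats. Same axes. Pressed on the pads, the plate drags with up to about 12 N of friction as it slides; at the slot's end it stops hard against the stud's neck.
- slot_end (a point): On the plate's underside, 24 mm along +x from big_end: where the stud's axis stands in the plate when fully home. The slot is 10 mm wide and ends 3.5 mm beyond this point. Same axes.
- stand: The blue sloped repair stand, fixed to the table, with board, stud and pads. Origin on the table under the board's centre, x level up-slope, z up. Board 240 x 240 mm, sloping up 20 degrees away from the robot; black support rails 16 mm high along both side edges (98 to 110 mm from the centre line).
- board: The mark: point on the board's face, on its centre line, in the middle of the dark cross rail, 20 mm up-slope of the board's centre. Axes: x straight up the slope (20 degrees above level), y along the cross rail, z square off the face.
- stud_level (a point): 13 mm off the face over the mark: height of the stud's head top. The stud stands at x = 0 but anywhere from y = -15 to +15 mm of the mark: its carriage is clamped there, cannot be shifted, and its place is not measured. Neck 7 mm in diameter; brass head 16 mm in diameter, 9 to 13 mm above the face, top rim bevelled 1 mm.
- pad_level (a point): 8 mm off the face over the mark: height of the free tops of two yellow spring pads on the carriage, bars 15 to 25 mm to each side of the stud. They sink together up to 8 mm towards the face, 2.7 N plus 1.5 N per mm; 3 mm (7.2 N) lets the plate slide under the head. Let go, they press it up against the head.
- plain_ledge (a point): Bystander: centre of the grey ledge of another bracket of the same size and form, lying on the table, without a keyhole. Leave it alone.
- ram_a: Bystander: green memory module, 68 x 30 x 4 mm, lying flat; origin under its centre.
- ram_b: Bystander: blue memory module, 68 x 30 x 4 mm, lying flat; origin under its centre.
- driver: Bystander: red-handled screwdriver, 170 mm long, lying on the table; origin under its centre.
- spray: Bystander: clear bottle, 44 mm in diameter, 110 mm tall; origin under its centre.
- fan: Bystander: black round laptop fan, 56 mm in diameter, 10 mm high; origin under its centre.
Mind the look-alikes: they are no part of the job. Leave any green look-alike of the bracket alone.

How it is judged:
On the way, in this order (a step that is already met when the one before it is completed fails the run):
1. the bracket is lifted off the table (height (world z) of big_end above 0.03 m and distance of ledge from where it was at the start of the episode above 0.03 m), for 0.1 s.
2. the keyhole's large end is over the stud head and the plate is pressed down on the spring pads, below the head's underside (x of big_end in the frame of board between -0.005 and 0.005 m and y of big_end in the frame of board between -0.019 and 0.019 m and z of big_end in the frame of board between -0.002 and 0.0065 m), for 0.02 s.
At the end, for the whole second after the job is handed in: Slot end within 4 mm of the stud along the slope and 19 mm of the mark across it, plate underside there 3 to 6.5 mm above the face (free pads hold it at 8 mm), ledge at the lower end, 23.5 to 29.5 mm above the face, square to the slope within 0.14 rad, still and released (x of slot_end in the frame of board between -0.004 and 0.004 m and y of slot_end in the frame of board between -0.019 and 0.019 m and z of slot_end in the frame of board between 0.003 and 0.0065 m and x of ledge in the frame of board below -0.06 m and z of ledge in the frame of board between 0.0235 and 0.0295 m and angle between the x axis of ledge and the x axis of board, either way round below 0.14 rad and linear speed of bracket below 0.01 m/s); the robot touches nothing.
It fails at once if the bracket is pushed against the stand or its stud with more than 40 N (contact force between bracket and stand above 40 N).
It fails at once if a bystander is shifted by more than 30 mm (distance of any of plain_ledge, ram_a, ram_b, driver, spray, fan from where it was at the start of the episode above 0.03 m).
It also fails if it takes over 58 s, if anything falls off the work surface, if the arm or the gripper's body presses on something with over 40 N, if the wrist force passes 120 N, or if a joint passes its speed limit or range.

ROBOT

A 6-joint arm with a two-finger parallel gripper is mounted at the origin on the work surface. World frame = base frame: x ahead of the robot, y to its left, z up, the work surface at z = 0. Lengths are in m, angles in rad, forces in N, time in s.
With the tool pointing down it reaches from about 0.35 to 0.85 m from the base axis. Payload 8.1 kg.
Tool frame: the origin (TCP) lies where the fingers leave the gripper's body, on its centre line; the fingertips stand 73 mm ahead of it and the grasp point (between the pads) lies 54 mm ahead of it (r.tips_ahead is the distance from the TCP to the fingertips, in m); z points along the fingers, y is the line along which they close (so a half turn about z gives the same grasp; the last joint's range is limited). The gripper opens to 85 mm and grips with 20 to 120 N. Pads are 22 mm wide; open, the fingers measure 114 mm over their backs; the gripper's body (76 mm by 85 mm) begins 54 mm behind the grasp point. The pads swing forward as they close: fully open they stand 13 mm farther back than shut.
Start: joints at [1.185, 0.13, 1.488, -0, 1.523, -0.085], TCP at [0.178, 0.573, 0.304] pointing down, gripper open.
Joint ranges: [-2.96, 2.96], [-0.89, 2.26], [0.02, 2.5], [-1.34, 4.48], [0, 2.73], [-2.66, 2.66]. Speed limits (rad/s): [2.39, 2.39, 2.79, 3.14, 3.14, 3.14].

INTERFACE

Orientations are given as a 3x3 rotation matrix whose columns are the frame's x, y, z axes.
In Python, from rig import r, optics, finish_job gives the robot as it stands.
- The arm moves only by the tool carry_out, never from a script. Its argument "deltas" is a list of rows, each an object with "translation": the shift along the tool's x, y, z in m, a list of three; "turn": the turn, a rotation vector about the tool's x, y, z in degrees, a list of three. In form: [{"translation": [x, y, z], "turn": [wx, wy, wz]}, ...]. A call has exactly 10 rows; each row is the pose to reach, as a shift and turn from the pose commanded when the call began, along the tool's axes at that moment; what a row does not reach only later rows make up. A row lasts 1/10 s, in which the tool goes at most 50 mm and 8.59 degrees, less where a joint would pass 70% of its speed; a pose out of reach is approached as far as the arm can. A call with a gripper value outside its range is refused whole. "fingers" is the opening, from 0 (shut) to 1 (fully open), set as the call begins (left out, the last holds). The fingers move at their own pace and stop on an object; "grip_force" is the grip in N (left out, the last holds). Time passes only in rows, so rows that repeat a pose let the fingers close, or fill a call up. It gives the time, the measured TCP pose, the force, the opening and the grip force at its end, in the units of the state.
- r.observe(): the state, without advancing time (a new reading comes with each control period).
- optics.capture(name): name is "scene" or "top" or "wrist"; returns the picture (420x560x3 uint8, red, green, blue); there is no depth.
- optics.camera_params(name): a dict with "intrinsics" (3x3 intrinsics, pixels), "rvec" (rotation vector, rad) and "tvec" (3), from world to camera coordinates, as OpenCV has them; the wrist camera has in their place "T_tool_cam" (4x4, takes a point from camera to tool coordinates, whose origin is the TCP and whose axes are the flange's). Camera axes: x right, y down, z forward; pixel columns grow to the right and rows downward; lengths in m; the calibration is good to about 2 mm. A picture is of the moment at which its call begins: read the wrist's pose just before it. camera_params takes no time and is no camera call.
- finish_job(): hands the job in; it is judged then, once.
The state is a dict: "time_s": time; "joints": joint angles; "qd": joint speeds; "joint_torque": joint torques, N m; "tool_pos": TCP position; "orientation": TCP orientation; "wrist_force": force on the tool from outside, world axes, zero at the start; "moment": the same for the moment, N m; "width": finger opening in m; "gripper_force": force on a finger pad.
Only numpy, scipy, OpenCV 4.12 (cv2) and the standard library are available. Lean on these libraries where they do the work, as an engineer would, in place of code of your own. Each camera call takes 0.05 s, during which the arm holds its last target. There are 200 camera calls.

## Working session

There is one attempt and no reset: what is moved stays moved. The work goes in short steps, Python scripts to look and compute and a tool call to move; the robot and the scene stay as the last step left them, time stands still between calls to the robot, and variables do not carry over. Pictures are saved under pics/ and viewed, at most 10 in all, crops included, and the job is handed in when it is done.

Besides the shell and the picture viewer there is one more tool, called after ">>>" as name([rows], argument=value, ...), one row to a line, values as JSON. carry_out: Moves the arm, as the interface text tells. Its arguments: {"type":"object","properties":{"deltas":{"type":"array","items":{"type":"object","properties":{"translation":{"type":"array","items":{"type":"number"}},"turn":{"type":"array","items":{"type":"number"}}}}},"fingers":{"type":"number"},"grip_force":{"type":"number"}},"required":["deltas"]}

```bash
ls; mkdir -p pics
cat > h.py <<'E'
import numpy as np, cv2
from rig import r, optics, finish_job
def cam(name):
    p=optics.camera_params(name); K=np.array(p["intrinsics"])
    if name=="wrist":
        s=r.observe(); T=np.eye(4); T[:3,:3]=s["orientation"]; T[:3,3]=s["tool_pos"]
        W=T@np.array(p["T_tool_cam"]); return K,W[:3,:3],W[:3,3]
    R=cv2.Rodrigues(np.array(p["rvec"],float))[0]; t=np.array(p["tvec"],float).ravel()
    return K,R.T,-R.T@t
def ray(c,uv):
    K,R,o=c; d=R@np.linalg.solve(K,[uv[0],uv[1],1.]); return o,d/np.linalg.norm(d)
def onplane(c,uv,p0=(0,0,0),n=(0,0,1)):
    o,d=ray(c,uv); n=np.array(n,float); return o+d*(n@(np.array(p0)-o))/(n@d)
def proj(c,P):
    K,R,o=c; q=K@(R.T@(np.array(P,float)-o)); return q[:2]/q[2]
def tri(c1,u1,c2,u2):
    o1,d1=ray(c1,u1);o2,d2=ray(c2,u2)
    s=np.linalg.lstsq(np.c_[d1,-d2],o2-o1,rcond=None)[0]
    a=o1+s[0]*d1;b=o2+s[1]*d2; return (a+b)/2,np.linalg.norm(a-b)
E
python3 - <<'E'
from h import *
ims=[]
for n in("scene","top"):
    im=optics.capture(n); np.save(f"pics/{n}.npy",im); cv2.imwrite(f"pics/{n}.png",im[:,:,::-1]); 
    c=cam(n); print(n,c[2].round(3),c[1][:,2].round(3),c[0][0,0])
print(r.observe())
E
```

```text
pics
scene [ 1.563 -0.313  0.923] [-0.741  0.162 -0.652] 491.8542139497372
top [ 0.36  -0.105  1.408] [ 0.174  0.022 -0.984] 502.85230944551586
{'time_s': 0.1, 'joints': array([ 1.18456386e+00,  1.31116091e-01,  1.48921128e+00,  3.26538963e-07,
        1.52301245e+00, -8.53915037e-02]), 'qd': array([ 1.47526112e-03, -9.75133910e-04, -1.65862506e-03, -2.30374684e-04,
        8.93276693e-05,  1.36170636e-03]), 'joint_torque': array([-4.82066935e-04, -5.70956004e+01, -5.01938975e+01, -3.63950448e-04,
        8.29854253e-03,  1.20973809e-04]), 'tool_pos': array([0.17761933, 0.57269563, 0.30290858]), 'orientation': array([[-9.55087575e-01,  2.96322949e-01, -6.58460518e-04],
       [ 2.96323643e-01,  9.55086216e-01, -1.61833551e-03],
       [ 1.49336615e-04, -1.74076956e-03, -9.99998474e-01]]), 'wrist_force': array([-0.42192479,  0.41831534, -0.45562216]), 'moment': array([0.01763545, 0.00813887, 0.02508226]), 'gripper_force': 0.0, 'width': 0.0854211473340904}
```

View pics/scene.png

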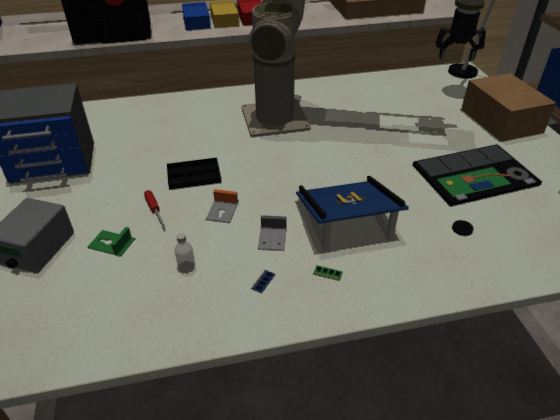

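View pics/top.png

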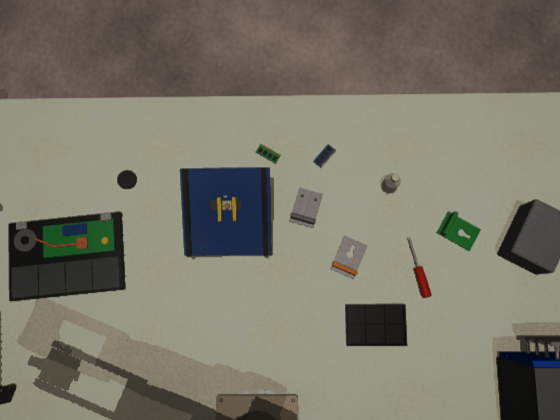

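The scene picture shows the candidates. The orange-ledge bracket with a keyhole is at scene (222,205) / top (349,256). The grey-ledge one without a keyhole is at top (306,208), and the green look-alike is at top (459,231). Only the first fits the description. The stand is at top (226,212), with the yellow pads around (227,207).

Run:
```python
from h import *
S,T=cam("scene"),cam("top"); a=np.load("pics/scene.npy");b=np.load("pics/top.npy")
def mask(im,lo,hi,box):
    h=cv2.cvtColor(im,cv2.COLOR_RGB2HSV); m=cv2.inRange(h,lo,hi); z=np.zeros_like(m); x0,y0,x1,y1=box; z[y0:y1,x0:x1]=m[y0:y1,x0:x1]; return z
for im,c,box,n in((a,S,(200,180,245,225),"s"),(b,T,(325,235,370,285),"t")):
    m=mask(im,(4,130,90),(18,255,255),box); p=np.argwhere(m)[:,::-1]; rect=cv2.minAreaRect(p.astype(np.float32)); bp=cv2.boxPoints(rect)
    print(n,len(p),p.mean(0),rect,"\n",np.array([onplane(c,q,(0,0,.04)) for q in bp]).round(3))
# board
quad={}
for im,c,box,n in((a,S,(285,165,410,260),"s"),(b,T,(170,155,285,270),"t")):
    m=mask(im,(100,120,40),(125,255,255),box); m=cv2.morphologyEx(m,cv2.MORPH_OPEN,np.ones((3,3)))
    k=max(cv2.findContours(m,cv2.RETR_EXTERNAL,cv2.CHAIN_APPROX_NONE)[0],key=cv2.contourArea)
    q=cv2.approxPolyDP(cv2.convexHull(k),5,True)[:,0]; print(n,q.tolist()); 
    my=mask(im,(20,120,100),(35,255,255),box); y=np.argwhere(my)[:,::-1]; print("yellow",len(y),y.mean(0))
    nn,l,st,ce=cv2.connectedComponentsWithStats(my); print(st.tolist(),ce.round(1).tolist())
A=cv2.resize(b[150:275,165:385][:, :],None,fx=3.6,fy=3.6,interpolation=cv2.INTER_CUBIC); cv2.imwrite("pics/crop.png",A[:,:,::-1])
```

```text
s 59 [225.33898305 191.69491525] ((225.0461883544922, 191.6307830810547), (22.326250076293945, 2.4806947708129883), 7.125016689300537) 
 [[ 0.44  -0.27   0.04 ]
 [ 0.429 -0.268  0.04 ]
 [ 0.456 -0.207  0.04 ]
 [ 0.467 -0.209  0.04 ]]
t 117 [344.57264957 268.05128205] ((344.7413635253906, 268.10345458984375), (25.60475730895996, 4.595726013183594), 23.198589324951172) 
 [[ 0.449 -0.204  0.04 ]
 [ 0.46  -0.21   0.04 ]
 [ 0.433 -0.272  0.04 ]
 [ 0.422 -0.267  0.04 ]]
s [[402, 209], [326, 221], [308, 190], [368, 182]]
yellow 60 [348.55       196.68333333]
[[0, 0, 560, 420, 235140], [351, 192, 10, 8, 31], [337, 194, 10, 8, 29]] [[279.5, 209.5], [355.3, 195.6], [341.4, 197.9]]
t [[260, 168], [262, 253], [192, 254], [189, 169]]
yellow 165 [226.41818182 207.98787879]
[[0, 0, 560, 420, 235035], [232, 197, 4, 24, 85], [217, 198, 4, 23, 80]] [[279.5, 209.5], [233.7, 207.8], [218.7, 208.2]]
```

View pics/crop.png

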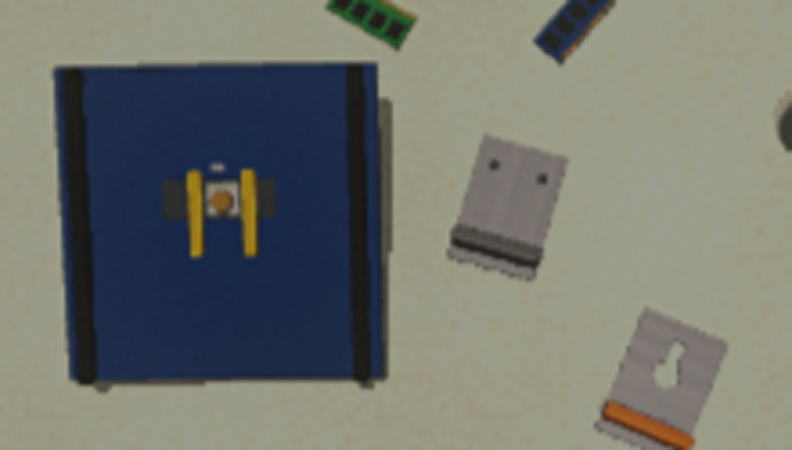

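The crop confirms it: the plate with the orange ledge and keyhole is at crop (665,370), and the grey one has only two dots. The stud sits between the yellow bars at crop (222,200). Next I'll triangulate the pads and set up a move helper.

```bash
cat >> h.py <<'E'
from scipy.spatial.transform import Rotation as Ro
def plan(p,R):
    s=r.observe(); R0=np.array(s["orientation"]); t=R0.T@(np.array(p)-s["tool_pos"]); w=Ro.from_matrix(R0.T@R).as_rotvec(degrees=True)
    print("delta",t.round(4).tolist(),"turn",w.round(2).tolist(),"rows",np.linalg.norm(t)/.05,np.linalg.norm(w)/8.59)
def down(ang):  # tool y at world angle ang (deg), z down
    a=np.radians(ang); y=np.array([np.cos(a),np.sin(a),0]); z=np.array([0,0,-1.]); return np.c_[np.cross(y,z),y,z]
E
python3 - <<'E'
from h import *
S,T=cam("scene"),cam("top")
print(tri(S,(355.3,195.6),T,(218.7,208.2)),tri(S,(341.4,197.9),T,(233.7,207.8)))
print(tri(S,(225.3,191.7),T,(344.6,268.1)))
for z in (.1,.13,.16):print([onplane(T,q,(0,0,z)).round(3).tolist() for q in([260,168],[262,253],[192,254],[189,169])])
p=optics.camera_params("wrist");print(np.array(p["T_tool_cam"]).round(3).tolist(),p["intrinsics"])
plan((.48,.13,.33),down(0));
E
```

```text
(array([0.59922764, 0.0989675 , 0.08549206]), np.float64(0.0006633610315180561)) (array([0.60018229, 0.05907658, 0.08532741]), np.float64(0.00015156886862891647))
(array([ 0.44124587, -0.23786591,  0.03458274]), np.float64(0.0015170644180943196))
[[0.706, -0.012, 0.1], [0.477, -0.018, 0.1], [0.476, 0.165, 0.1], [0.705, 0.179, 0.1]]
[[0.698, -0.014, 0.13], [0.475, -0.02, 0.13], [0.473, 0.158, 0.13], [0.697, 0.173, 0.13]]
[[0.69, -0.016, 0.16], [0.472, -0.022, 0.16], [0.47, 0.152, 0.16], [0.689, 0.166, 0.16]]
[[0.0, -0.947, -0.321, 0.083], [1.0, 0.0, -0.0, -0.001], [0.0, -0.321, 0.947, -0.07], [0.0, 0.0, 0.0, 1.0]] [[327.66380498   0.         282.06564837]
 [  0.         327.66380498 213.55154507]
 [  0.           0.           1.        ]]
delta [-0.42, -0.3333, -0.0266] turn [-0.09, 0.06, 72.76] rows 10.73587318057771 8.470679957115784
```

```bash
python3 -c "
from h import *
plan((.6,.095,.26),down(0))"
```

```text
delta [-0.545, -0.331, 0.0434] turn [-0.09, 0.06, 72.76] rows 12.781857279446593 8.470679957115784
```

>>> carry_out([
  {"translation": [-0.042, -0.025, 0.003], "turn": [0, 0, 5.6]},
  {"translation": [-0.084, -0.051, 0.007], "turn": [0, 0, 11.2]},
  {"translation": [-0.126, -0.076, 0.01], "turn": [0, 0, 16.8]},
  {"translation": [-0.168, -0.102, 0.013], "turn": [0, 0, 22.4]},
  {"translation": [-0.21, -0.127, 0.017], "turn": [0, 0, 28]},
  {"translation": [-0.252, -0.153, 0.02], "turn": [0, 0, 33.6]},
  {"translation": [-0.293, -0.178, 0.023], "turn": [0, 0, 39.2]},
  {"translation": [-0.335, -0.204, 0.027], "turn": [0, 0, 44.8]},
  {"translation": [-0.377, -0.229, 0.03], "turn": [0, 0, 50.4]},
  {"translation": [-0.419, -0.255, 0.033], "turn": [0, 0, 56]},
])

```text
time_s: 1.1
tool_pos: [0.5032, 0.2036, 0.2704]
orientation: [[-0.285, 0.959, -0.0], [0.959, 0.285, 0.0], [0.0, -0.0, -1.0]]
wrist_force: [-0.2, 1.4, 0.1]
width: 0.0856
gripper_force: 0.0
```

```bash
python3 -c "
from h import *
plan((.6,.095,.26),down(0))"
```

```text
delta [-0.1317, 0.0619, 0.0104] turn [-0.02, -0.0, 16.54] rows 2.917288258061317 1.9251355041467413
```

>>> carry_out([
  {"translation": [-0.044, 0.021, 0.003], "turn": [0, 0, 5.5]},
  {"translation": [-0.088, 0.041, 0.007], "turn": [0, 0, 11]},
  {"translation": [-0.132, 0.062, 0.01], "turn": [0, 0, 16.5]},
  {"translation": [-0.132, 0.062, 0.01], "turn": [0, 0, 16.5]},
  {"translation": [-0.132, 0.062, 0.01], "turn": [0, 0, 16.5]},
  {"translation": [-0.132, 0.062, 0.01], "turn": [0, 0, 16.5]},
  {"translation": [-0.132, 0.062, 0.01], "turn": [0, 0, 16.5]},
  {"translation": [-0.132, 0.062, 0.01], "turn": [0, 0, 16.5]},
  {"translation": [-0.132, 0.062, 0.01], "turn": [0, 0, 16.5]},
  {"translation": [-0.132, 0.062, 0.01], "turn": [0, 0, 16.5]},
])

```text
time_s: 2.1
tool_pos: [0.5996, 0.0974, 0.2612]
orientation: [[-0.006, 1.0, 0.0], [1.0, 0.006, 0.0], [0.0, 0.0, -1.0]]
wrist_force: [0.0, -1.0, -0.4]
width: 0.0854
gripper_force: 0.0
```

Run:
```python
from h import *
W=cam("wrist"); im=optics.capture("wrist"); np.save("pics/w1.npy",im); np.savez("pics/w1c.npz",K=W[0],R=W[1],o=W[2]); cv2.imwrite("pics/w1.png",im[:,:,::-1]); print(W[2],r.observe()["tool_pos"])
```

```text
[0.5986463  0.17984783 0.33108622] [0.59967242 0.09727841 0.26106543]
```

View pics/w1.png

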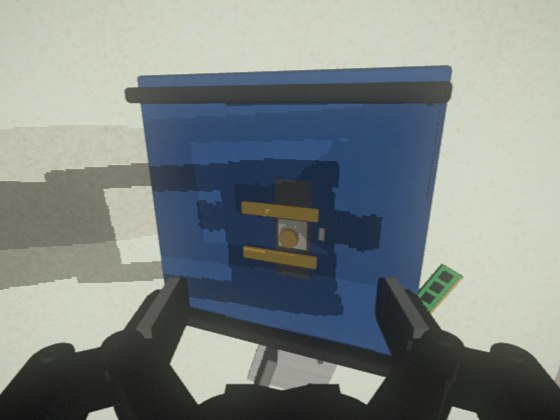

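The wrist view shows the stud head at (289,238), the pad bars centred at about (280,212) and (280,258), the left board corners at (138,78) and (450,68), and a green module at (440,290).

Run:
```python
from h import *
from scipy.optimize import least_squares
T=cam("top"); S=cam("scene"); f=np.load("pics/w1c.npz"); W=(f["K"],f["R"],f["o"]); im=np.load("pics/w1.npy")
h=cv2.cvtColor(im,cv2.COLOR_RGB2HSV)
m=cv2.inRange(h,(10,110,100),(35,255,255)); m[:190]=0;m[280:]=0;m[:,:225]=0;m[:,335:]=0
n,l,st,ce=cv2.connectedComponentsWithStats(m)
for i in range(1,n):
    if st[i,4]>20: print(st[i],ce[i].round(1),cv2.minAreaRect(np.argwhere(l==i)[:,::-1].astype(np.float32)))
# board pose fit: mark x,y,z,yaw
C=lambda x,y,z=0:np.array([x,y,z])
tp=lambda u,v:np.array([165+u/3.6-.36,150+v/3.6-.36])
obs=[(T,tp(55,68),C(.1,.12)),(T,tp(377,64),C(.1,-.12)),(T,tp(385,380),C(-.14,-.12)),(T,tp(72,383),C(-.14,.12)),
(W,(450,68),C(.1,.12)),(W,(138,78),C(-.14,.12))]
def fr(q):
    R=Ro.from_euler("zy",[q[3],-np.radians(20)]).as_matrix(); return R
def res(q): return np.concatenate([(proj(c,q[:3]+fr(q)@P)-uv)*(2.8 if c is T else .9) for c,uv,P in obs])
s=least_squares(res,[.6,.08,.08,0]); q=s.x; print("mark",q.round(4),"\nres mm",s.fun.round(1)); np.save("pics/board.npy",q)
R=fr(q)
P,e=tri(T,tp(222,200),W,(289,238)); print("stud tri",P.round(4),e,"board",(R.T@(P-q[:3])).round(4))
for z,nm,uv,c in((.013,"headW",(289,238),W),(.013,"headT",tp(222,200),T),(.008,"padW",(280,212),W),(.008,"padW",(280,258),W),(.008,"padT",(218.7,208.2),T),(.008,"padT",(233.7,207.8),T),(.008,"padS",(355.3,195.6),S),(.008,"padS",(341.4,197.9),S)):
    X=onplane(c,uv,q[:3]+R[:,2]*z,R[:,2]); print(nm,(R.T@(X-q[:3])).round(4))
for y in(.108,-.108): print("railW",[ (R.T@(onplane(W,u,q[:3]+R[:,2]*.0,R[:,2])-q[:3])).round(4).tolist() for u in ((278,180),(310,180),(310,275),(277,275))]); break
```

```text
[242 202  76  20 890] [280.2 211.1] ((279.493896484375, 211.05487060546875), (76.529052734375, 12.147468566894531), 6.340191841125488)
[279 230  19  18 241] [287.8 238.7] ((288.0000305175781, 238.50003051757812), (17.677669525146484, 16.26345443725586), 45.0)
[243 246  73  23 806] [279.7 256.9] ((279.1351318359375, 256.689208984375), (74.14395904541016, 11.179133415222168), 9.462322235107422)
mark [0.6085 0.0802 0.0783 0.0071] 
res mm [ 0.3  1.1  1.3  0.3  0.6 -0.4  0.   0.1  0.6 -0.9  0.2 -0.6]
stud tri [0.6053 0.0782 0.0925] 0.0015008515334589375 board [ 0.0018 -0.002   0.0144]
headW [ 0.0006 -0.0025  0.013 ]
headT [ 0.0023 -0.002   0.013 ]
padW [-0.0088  0.0167  0.008 ]
padW [-0.009 -0.024  0.008]
padT [-0.0064  0.0195  0.008 ]
padT [-0.0058 -0.0209  0.008 ]
padS [-0.0111  0.0203  0.008 ]
padS [-0.0093 -0.0198  0.008 ]
railW [[-0.0134, 0.0407, 0.0], [0.013, 0.0427, 0.0], [0.0153, -0.0397, 0.0], [-0.0148, -0.0454, 0.0]]
```

```bash
python3 -c "
from h import *
plan((.445,-.238,.2),down(-23.5))"
```

```text
delta [-0.3345, -0.1565, 0.061] turn [0.01, -0.0, 23.8] rows 7.485029222874978 2.7712057960069587
```

>>> carry_out([
  {"translation": [-0.042, -0.02, 0.008], "turn": [0, 0, 3]},
  {"translation": [-0.084, -0.039, 0.015], "turn": [0, 0, 6]},
  {"translation": [-0.126, -0.059, 0.023], "turn": [0, 0, 9]},
  {"translation": [-0.168, -0.078, 0.031], "turn": [0, 0, 12]},
  {"translation": [-0.21, -0.098, 0.038], "turn": [0, 0, 15]},
  {"translation": [-0.252, -0.118, 0.046], "turn": [0, 0, 18]},
  {"translation": [-0.294, -0.137, 0.054], "turn": [0, 0, 21]},
  {"translation": [-0.3345, -0.1565, 0.061], "turn": [0, 0, 23.8]},
  {"translation": [-0.3345, -0.1565, 0.061], "turn": [0, 0, 23.8]},
  {"translation": [-0.3345, -0.1565, 0.061], "turn": [0, 0, 23.8]},
])

```text
time_s: 3.15
tool_pos: [0.4444, -0.239, 0.1999]
orientation: [[0.401, 0.916, -0.0], [0.916, -0.401, 0.0], [0.0, -0.0, -1.0]]
wrist_force: [0.1, -0.1, -0.3]
width: 0.0856
gripper_force: 0.0
```

Run:
```python
from h import *
W=cam("wrist"); im=optics.capture("wrist"); np.save("pics/w2.npy",im); cv2.imwrite("pics/w2.png",im[:,:,::-1]); 
h=cv2.cvtColor(im,cv2.COLOR_RGB2HSV); m=cv2.inRange(h,(4,130,60),(18,255,255))
n,l,st,ce=cv2.connectedComponentsWithStats(m)
for i in range(1,n):
    if st[i,4]>100:
        q=cv2.boxPoints(cv2.minAreaRect(np.argwhere(l==i)[:,::-1].astype(np.float32))); print(st[i],q.round(1).tolist())
        for z in(.04,.004): print([onplane(W,u,(0,0,z)).round(4)[:2].tolist() for u in q])
print(r.observe()["tool_pos"],r.observe()["orientation"])
```

```text
[ 270  173   15   89 1207] [[270.0, 173.0], [284.0, 173.0], [284.0, 261.0], [270.0, 261.0]]
[[0.45, -0.2037], [0.4591, -0.2077], [0.4314, -0.2714], [0.4214, -0.267]]
[[0.4458, -0.21], [0.4563, -0.2146], [0.4242, -0.2883], [0.4126, -0.2832]]
[ 0.4449884  -0.23818606  0.20006078] [[ 3.99701148e-01  9.16645461e-01  3.00111185e-04]
 [ 9.16645393e-01 -3.99701241e-01  3.74641662e-04]
 [ 4.63368393e-04  1.25350833e-04 -9.99999885e-01]]
```

View pics/w2.png

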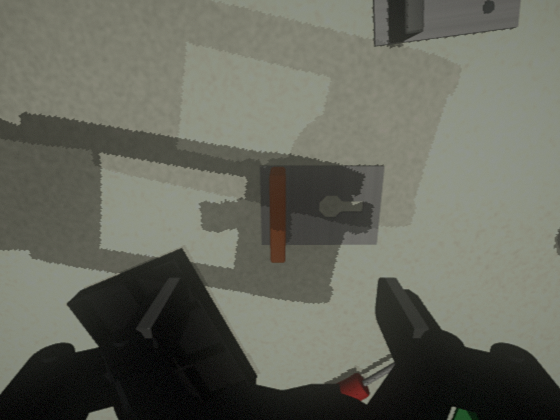

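Orange ledge bar spans (270–284, 173–261), exactly upright in the picture. On z=0.04 it measures 69.5 mm, as it should. The keyhole is at (330,206). Gripping now.

>>> carry_out([
  {"translation": [-0.001, -0.0044, 0.03], "turn": [0, 0, 0]},
  {"translation": [-0.001, -0.0044, 0.06], "turn": [0, 0, 0]},
  {"translation": [-0.001, -0.0044, 0.085], "turn": [0, 0, 0]},
  {"translation": [-0.001, -0.0044, 0.1], "turn": [0, 0, 0]},
  {"translation": [-0.001, -0.0044, 0.11], "turn": [0, 0, 0]},
  {"translation": [-0.001, -0.0044, 0.118], "turn": [0, 0, 0]},
  {"translation": [-0.001, -0.0044, 0.118], "turn": [0, 0, 0]},
  {"translation": [-0.001, -0.0044, 0.118], "turn": [0, 0, 0]},
  {"translation": [-0.001, -0.0044, 0.118], "turn": [0, 0, 0]},
  {"translation": [-0.001, -0.0044, 0.118], "turn": [0, 0, 0]},
], fingers=0.5)

```text
time_s: 4.2
tool_pos: [0.441, -0.2379, 0.0828]
orientation: [[0.399, 0.917, 0.001], [0.917, -0.399, -0.001], [-0.0, 0.002, -1.0]]
wrist_force: [-0.6, -0.3, -0.8]
width: 0.0425
gripper_force: 0.0
```

>>> carry_out([
  {"translation": [0, 0, 0], "turn": [0, 0, 0]},
  {"translation": [0, 0, 0], "turn": [0, 0, 0]},
  {"translation": [0, 0, 0], "turn": [0, 0, 0]},
  {"translation": [0, 0, 0], "turn": [0, 0, 0]},
  {"translation": [0, 0, 0], "turn": [0, 0, 0]},
  {"translation": [0, 0, 0], "turn": [0, 0, 0]},
  {"translation": [0, 0, 0], "turn": [0, 0, 0]},
  {"translation": [0, 0, 0], "turn": [0, 0, 0]},
  {"translation": [0, 0, 0], "turn": [0, 0, 0]},
  {"translation": [0, 0, 0], "turn": [0, 0, 0]},
], fingers=0, grip_force=110)

```text
time_s: 5.2
tool_pos: [0.4407, -0.2378, 0.0824]
orientation: [[0.399, 0.917, 0.001], [0.917, -0.399, -0.0], [-0.0, 0.001, -1.0]]
wrist_force: [-1.2, 1.5, 6.1]
width: 0.0102
gripper_force: 107.8
```

>>> carry_out([
  {"translation": [0, 0, -0.005], "turn": [0, 0, 0]},
  {"translation": [0, 0, -0.02], "turn": [0, 0, 0]},
  {"translation": [0, 0, -0.04], "turn": [0, 0, 0]},
  {"translation": [0, 0, -0.06], "turn": [0, 0, 0]},
  {"translation": [0, 0, -0.085], "turn": [0, 0, 0]},
  {"translation": [0, 0, -0.11], "turn": [0, 0, 0]},
  {"translation": [0, 0, -0.13], "turn": [0, 0, 0]},
  {"translation": [0, 0, -0.145], "turn": [0, 0, 0]},
  {"translation": [0, 0, -0.15], "turn": [0, 0, 0]},
  {"translation": [0, 0, -0.15], "turn": [0, 0, 0]},
])

```text
time_s: 6.2
tool_pos: [0.4405, -0.2376, 0.2321]
orientation: [[0.399, 0.917, 0.001], [0.917, -0.399, -0.0], [-0.0, 0.001, -1.0]]
wrist_force: [0.2, 0.0, -1.3]
width: 0.0106
gripper_force: 107.3
```

```bash
cat >> h.py <<'E'
q=np.load("pics/board.npy"); RB=Ro.from_euler("zy",[q[3],-np.radians(20)]).as_matrix(); OB=q[:3]
RT=np.c_[RB[:,1],RB[:,0],-RB[:,2]]
OFF=np.array([-.045,0,.0824]) # tcp minus big_end, board axes
def hov(b): plan(OB+RB@(np.array(b)+OFF),RT)
def where():
    s=r.observe(); print("t",s["time_s"],"big_end(board)",(RB.T@(s["tool_pos"]-OB)-OFF).round(4),"F board",(RB.T@s["wrist_force"]).round(1),"ang",Ro.from_matrix(RT.T@s["orientation"]).as_rotvec(degrees=True).round(2),"w",s["width"])
E
python3 -c "
from h import *
where(); hov((0,-.0025,.07))"
```

```text
t 6.2 big_end(board) [-0.0625 -0.317   0.1196] F board [-0.2  0.  -1.3] ang [19.7  -4.05 23.69] w 0.010556279490517288
delta [0.3181, -0.0583, 0.0259] turn [-19.7, 4.05, -23.69] rows 6.489069407690692 3.6183295963142
```

>>> carry_out([
  {"translation": [0.02, -0.004, 0.0], "turn": [-1.2, 0.3, -1.5]},
  {"translation": [0.06, -0.011, 0.002], "turn": [-3.7, 0.8, -4.5]},
  {"translation": [0.105, -0.019, 0.005], "turn": [-6.5, 1.3, -7.8]},
  {"translation": [0.15, -0.027, 0.01], "turn": [-9.3, 1.9, -11.2]},
  {"translation": [0.195, -0.036, 0.015], "turn": [-12.1, 2.5, -14.5]},
  {"translation": [0.24, -0.044, 0.02], "turn": [-14.9, 3.1, -17.9]},
  {"translation": [0.28, -0.051, 0.023], "turn": [-17.3, 3.6, -20.9]},
  {"translation": [0.305, -0.056, 0.025], "turn": [-18.9, 3.9, -22.7]},
  {"translation": [0.318, -0.0583, 0.026], "turn": [-19.7, 4.05, -23.7]},
  {"translation": [0.318, -0.0583, 0.026], "turn": [-19.7, 4.05, -23.7]},
])

```text
time_s: 7.2
tool_pos: [0.513, 0.0785, 0.2042]
orientation: [[-0.009, 0.941, 0.339], [1.0, 0.009, 0.001], [-0.002, 0.339, -0.941]]
wrist_force: [0.1, -0.3, -1.3]
width: 0.01
gripper_force: 107.3
```

Run:
```python
from h import *
where(); hov((0,-.0025,.03))
W=cam("wrist"); im=optics.capture("wrist"); np.save("pics/w3.npy",im); cv2.imwrite("pics/w3.png",im[:,:,::-1])
where()
```

```text
t 7.2 big_end(board) [-0.0017 -0.0014  0.0685] F board [-0.4 -0.3 -1.3] ang [ 0.19  0.05 -0.13] w 0.01003937647884683
delta [-0.0012, 0.0018, 0.0385] turn [-0.19, -0.05, 0.13] rows 0.7713412116606629 0.027462073642252654
t 7.25 big_end(board) [-0.0013 -0.0024  0.0689] F board [ 0.1  0.2 -1.5] ang [ 0.18  0.01 -0.06] w 0.010202270180633608
```

View pics/w3.png

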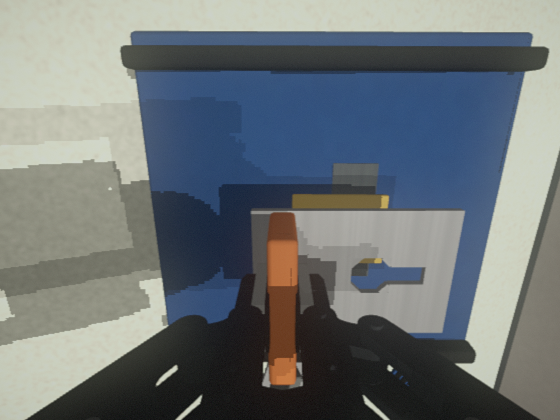

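The keyhole's large end shows at about (369,275) and its slot end at about (424,274). The plate is square in the grip, and the near pad and rail are at (340,202). Next I'll compare those pixels with the kinematic prediction.

Run:
```python
from h import *
W=cam("wrist"); im=np.load("pics/w3.npy")
s=r.observe(); R=np.array(s["orientation"]); B=np.c_[R[:,1],R[:,0],-R[:,2]]; o=s["tool_pos"]-B@OFF
def pl(uv,z=.004): return (B.T@(onplane(W,uv,o+B[:,2]*z,B[:,2])-o)*1000).round(1)[:2]
print("exp (0,0),(24+3.5,0): ",pl((369,275)),pl((424,274)))
print("corners exp -60,35; 42,35; 42,-35:",pl((250,211)),pl((464,210)),pl((443,333)))
h=cv2.cvtColor(im,cv2.COLOR_RGB2HSV); m=cv2.inRange(h,(95,90,30),(130,255,255))|cv2.inRange(h,(15,90,60),(35,255,255)); m[:250]=0;m[305:]=0;m[:,:340]=0;m[:,435:]=0
n,l,st,ce=cv2.connectedComponentsWithStats(m); i=1+np.argmax(st[1:,4]); print(st[i])
k=np.argwhere(l==i)[:,::-1]; pts=np.array([pl(p) for p in k]); print("keyhole x",pts[:,0].min(),pts[:,0].max(),"y",pts[:,1].min(),pts[:,1].max())
sl=pts[(pts[:,0]>14)&(pts[:,0]<22)]; print("slot y",sl[:,1].min(),sl[:,1].max())
o_=im.copy(); 
for P in([0,0,4],[27.5,0,4],[-60,35,4],[42,35,4],[42,-35,4]): print(P,proj(W,o+B@np.array(P)/1000).round(1))
```

```text
exp (0,0),(24+3.5,0):  [-1.2 -1.2] [26.8 -0.6]
corners exp -60,35; 42,35; 42,-35: [-60.9  33.3] [41.1 33.8] [ 42.3 -36.9]
[351 262  70  27 994]
keyhole x -10.3 24.7 y -8.8 6.2
slot y -3.5 2.9
[0, 0, 4] [371.5 273. ]
[27.5, 0, 4] [425.4 273. ]
[-60, 35, 4] [251.8 207.6]
[42, 35, 4] [466.3 207.6]
[42, -35, 4] [443.  330.2]
```

>>> carry_out([
  {"translation": [0.0014, 0.003, 0.006], "turn": [-0.2, 0, 0.1]},
  {"translation": [0.0014, 0.003, 0.012], "turn": [-0.2, 0, 0.1]},
  {"translation": [0.0014, 0.003, 0.018], "turn": [-0.2, 0, 0.1]},
  {"translation": [0.0014, 0.003, 0.024], "turn": [-0.2, 0, 0.1]},
  {"translation": [0.0014, 0.003, 0.03], "turn": [-0.2, 0, 0.1]},
  {"translation": [0.0014, 0.003, 0.036], "turn": [-0.2, 0, 0.1]},
  {"translation": [0.0014, 0.003, 0.041], "turn": [-0.2, 0, 0.1]},
  {"translation": [0.0014, 0.003, 0.045], "turn": [-0.2, 0, 0.1]},
  {"translation": [0.0014, 0.003, 0.047], "turn": [-0.2, 0, 0.1]},
  {"translation": [0.0014, 0.003, 0.047], "turn": [-0.2, 0, 0.1]},
])

```text
time_s: 8.25
tool_pos: [0.5327, 0.0788, 0.1624]
orientation: [[-0.005, 0.939, 0.344], [1.0, 0.005, 0.0], [-0.002, 0.344, -0.939]]
wrist_force: [0.2, -0.2, -1.0]
width: 0.0102
gripper_force: 107.3
```

Run:
```python
from h import *
where()
W=cam("wrist"); s=r.observe(); im=optics.capture("wrist"); np.save("pics/w4.npy",im)
R=np.array(s["orientation"]); B=np.c_[R[:,1],R[:,0],-R[:,2]]; o=s["tool_pos"]-B@OFF
c=proj(W,o+B@np.array([.005,0,.004])).round().astype(int); print("crop centre",c)
x0,y0=c[0]-60,c[1]-45; cr=im[y0:y0+90,x0:x0+120]; cv2.imwrite("pics/w4.png",cv2.resize(cr,None,fx=6,fy=6,interpolation=cv2.INTER_CUBIC)[:,:,::-1]); print(x0,y0)
np.savez("pics/w4c.npz",K=W[0],R=W[1],o=W[2],B=B,b=o)
```

```text
t 8.25 big_end(board) [ 0.0025 -0.0011  0.0225] F board [-0.2 -0.2 -1. ] ang [-0.14  0.02  0.09] w 0.010179373750611882
crop centre [381 273]
321 228
```

View pics/w4.png

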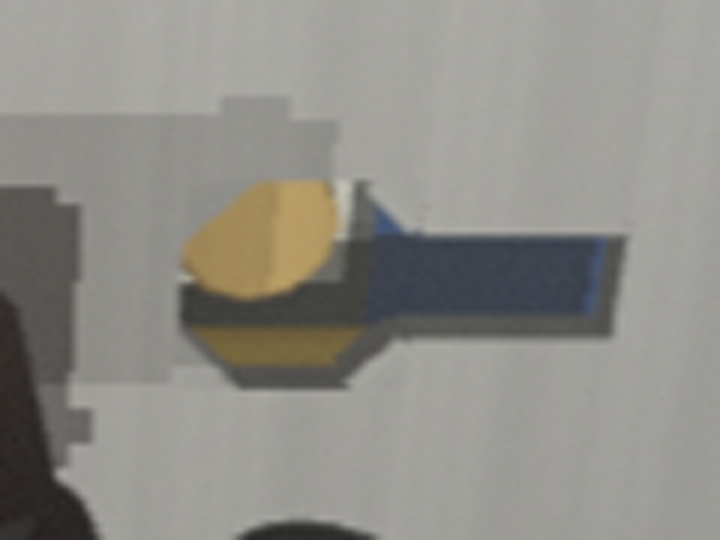

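The enlarged view shows the brass head in the keyhole: its right edge is at crop x≈339, its lower edge at y≈298, so its centre is ≈(260,221). The octagon's top edges span 182–387 × 180–388, centre ≈(284,284). Casting both.

Run:
```python
from h import *
f=np.load("pics/w4c.npz"); W=(f["K"],f["R"],f["o"]); B=f["B"]; b=f["b"]
px=lambda u,v:(321+u/6-.42,228+v/6-.42)
pl=lambda uv,z:(B.T@(onplane(W,uv,b+B[:,2]*z,B[:,2])-b)*1000).round(1)
for nm,uv in(("left",(182,290)),("right",(387,290)),("top",(310,180)),("bot",(290,388)),("slotend",(620,285)),("ctr",(284,284))): print(nm,pl(px(*uv),.004))
zh=.013-.0225
for nm,uv in(("head r",(339,225)),("head b",(250,298)),("head l",(181,255)),("ctr",(260,221))): print(nm,pl(px(*uv),zh))
```

```text
left [-10.4  -1.7   4. ]
right [ 7.1 -1.7  4. ]
top [-0.4  8.7  4. ]
bot [ -0.3 -11.3   4. ]
slotend [26.9 -1.2  4. ]
ctr [-1.7 -1.1  4. ]
head r [ 6.8 -2.6 -9.5]
head b [ -0.8 -10.2  -9.5]
head l [-7.5 -5.7 -9.5]
ctr [-0.5 -2.2 -9.5]
```

>>> carry_out([
  {"translation": [-0.0009, -0.0006, 0.0], "turn": [0, 0, 0]},
  {"translation": [-0.0009, -0.0006, 0.002], "turn": [0, 0, 0]},
  {"translation": [-0.0009, -0.0006, 0.004], "turn": [0, 0, 0]},
  {"translation": [-0.0009, -0.0006, 0.006], "turn": [0, 0, 0]},
  {"translation": [-0.0009, -0.0006, 0.0075], "turn": [0, 0, 0]},
  {"translation": [-0.0009, -0.0006, 0.009], "turn": [0, 0, 0]},
  {"translation": [-0.0009, -0.0006, 0.01], "turn": [0, 0, 0]},
  {"translation": [-0.0009, -0.0006, 0.011], "turn": [0, 0, 0]},
  {"translation": [-0.0009, -0.0006, 0.0115], "turn": [0, 0, 0]},
  {"translation": [-0.0009, -0.0006, 0.0115], "turn": [0, 0, 0]},
])

```text
time_s: 9.3
tool_pos: [0.5362, 0.0779, 0.1518]
orientation: [[-0.005, 0.939, 0.345], [1.0, 0.005, 0.0], [-0.002, 0.345, -0.939]]
wrist_force: [-3.3, 0.5, 0.5]
width: 0.0103
gripper_force: 107.6
```

Run:
```python
from h import *
where()
im=optics.capture("wrist"); cv2.imwrite("pics/w5.png",cv2.resize(im[228:318,321:441],None,fx=5,fy=5,interpolation=cv2.INTER_CUBIC)[:,:,::-1])
```

```text
t 9.3 big_end(board) [ 0.0021 -0.002   0.0114] F board [-2.9  0.5  1.6] ang [-0.16  0.02  0.1 ] w 0.010266205535786074
```

View pics/w5.png

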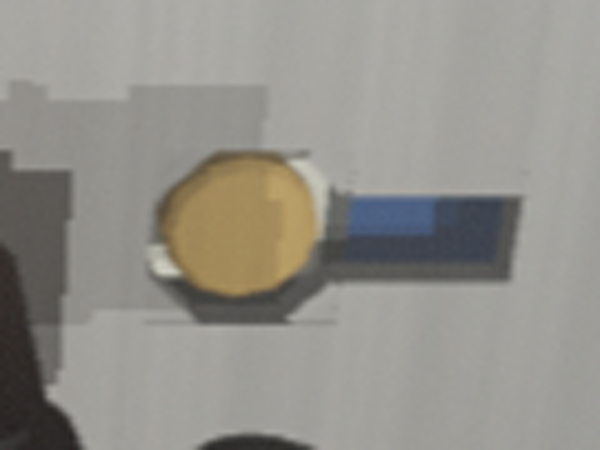

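The brass head now fills the large end: head centre at crop (240,225), octagon about (147–320, 150–322). The first light contact shows about 3 N. I'll press a little further and watch the stiffness.

>>> carry_out([
  {"translation": [0, 0, 0.0005], "turn": [0, 0, 0]},
  {"translation": [0, 0, 0.001], "turn": [0, 0, 0]},
  {"translation": [0, 0, 0.001], "turn": [0, 0, 0]},
  {"translation": [0, 0, 0.001], "turn": [0, 0, 0]},
  {"translation": [0, 0, 0.001], "turn": [0, 0, 0]},
  {"translation": [0, 0, 0.001], "turn": [0, 0, 0]},
  {"translation": [0, 0, 0.001], "turn": [0, 0, 0]},
  {"translation": [0, 0, 0.001], "turn": [0, 0, 0]},
  {"translation": [0, 0, 0.001], "turn": [0, 0, 0]},
  {"translation": [0, 0, 0.001], "turn": [0, 0, 0]},
])

```text
time_s: 10.35
tool_pos: [0.5366, 0.0779, 0.1509]
orientation: [[-0.005, 0.939, 0.345], [1.0, 0.005, 0.0], [-0.002, 0.345, -0.939]]
wrist_force: [-3.4, 0.3, 3.4]
width: 0.0102
gripper_force: 108.0
```

Run:
```python
from h import *
where(); s=r.observe(); print((RB.T@s["moment"]).round(3))
W=cam("wrist"); im=optics.capture("wrist"); R=np.array(s["orientation"]); B=np.c_[R[:,1],R[:,0],-R[:,2]]; b=s["tool_pos"]-B@OFF
h=cv2.cvtColor(im,cv2.COLOR_RGB2HSV); m=cv2.inRange(h,(12,80,80),(28,255,255)); m[:240]=0;m[300:]=0;m[:,:340]=0;m[:,400:]=0
k=max(cv2.findContours(m,cv2.RETR_EXTERNAL,cv2.CHAIN_APPROX_NONE)[0],key=cv2.contourArea); print(cv2.boundingRect(k),cv2.fitEllipse(k))
pl=lambda uv,z:(B.T@(onplane(W,uv,b+B[:,2]*z,B[:,2])-b)*1000).round(1)
c=cv2.fitEllipse(k)[0]
for z in(0,.002,.004,.006): print(z,pl(c,z), pl((c[0]+cv2.fitEllipse(k)[1][0]/2,c[1]),z)[0]-pl(c,z)[0])
np.save("pics/w6.npy",im)
```

```text
t 10.35 big_end(board) [ 0.0023 -0.002   0.0103] F board [-2.1  0.3  4.4] ang [-0.18  0.02  0.1 ] w 0.010176808699771578
[0.099 0.476 0.038]
(353, 259, 32, 29) ((368.5273742675781, 273.2027893066406), (28.16364288330078, 30.2596378326416), 78.89591979980469)
0 [-0.3 -2.4  0. ] 7.3999999999999995
0.002 [-0.9 -1.2  2. ] 7.300000000000001
0.004 [-1.5 -0.1  4. ] 7.2
0.006 [-2.1  1.   6. ] 7.1
```

>>> carry_out([
  {"translation": [0.0003, -0.0005, 0], "turn": [0, 0, 0]},
  {"translation": [0.0005, -0.0012, 0], "turn": [0, 0, 0]},
  {"translation": [0.0005, -0.0012, 0.0005], "turn": [0, 0, 0]},
  {"translation": [0.0005, -0.0012, 0.001], "turn": [0, 0, 0]},
  {"translation": [0.0005, -0.0012, 0.001], "turn": [0, 0, 0]},
  {"translation": [0.0005, -0.0012, 0.001], "turn": [0, 0, 0]},
  {"translation": [0.0005, -0.0012, 0.001], "turn": [0, 0, 0]},
  {"translation": [0.0005, -0.0012, 0.001], "turn": [0, 0, 0]},
  {"translation": [0.0005, -0.0012, 0.001], "turn": [0, 0, 0]},
  {"translation": [0.0005, -0.0012, 0.001], "turn": [0, 0, 0]},
])

```text
time_s: 11.4
tool_pos: [0.5363, 0.0783, 0.15]
orientation: [[-0.005, 0.938, 0.346], [1.0, 0.005, 0.0], [-0.002, 0.346, -0.938]]
wrist_force: [0.3, -1.7, 5.2]
width: 0.0107
gripper_force: 108.2
```

Run:
```python
from h import *
where(); s=r.observe(); print((RB.T@s["moment"]).round(3))
im=optics.capture("wrist"); cv2.imwrite("pics/w7.png",cv2.resize(im[180:340,225:485],None,fx=3,fy=3,interpolation=cv2.INTER_CUBIC)[:,:,::-1])
```

```text
t 11.4 big_end(board) [ 0.0017 -0.0015  0.0097] F board [ 2.  -1.7  4.8] ang [-0.25  0.02  0.1 ] w 0.010746054863044375
[-0.365 -0.273 -0.067]
```

View pics/w7.png

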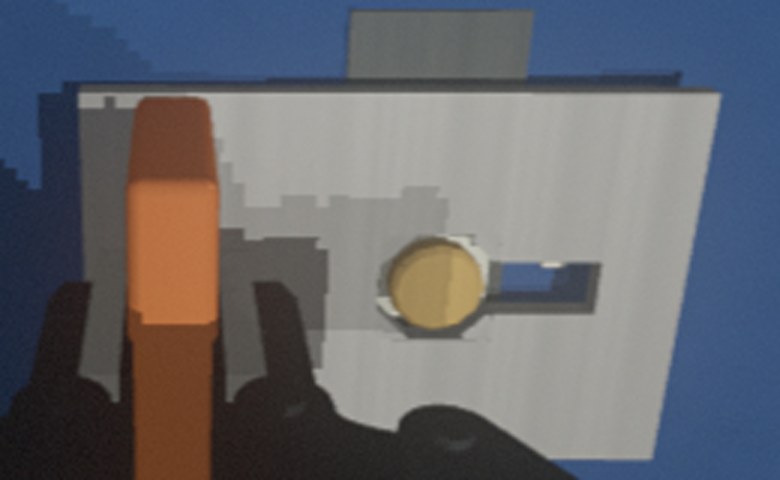

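The view shows the brass head at (437,285) standing inside and above the large end, with the plate on the pads. Pressing further to get the plate under the head.

>>> carry_out([
  {"translation": [0, 0, 0.0005], "turn": [0, 0, 0]},
  {"translation": [0, 0, 0.001], "turn": [0, 0, 0]},
  {"translation": [0, 0, 0.0015], "turn": [0, 0, 0]},
  {"translation": [0, 0, 0.002], "turn": [0, 0, 0]},
  {"translation": [0, 0, 0.0025], "turn": [0, 0, 0]},
  {"translation": [0, 0, 0.0025], "turn": [0, 0, 0]},
  {"translation": [0, 0, 0.0025], "turn": [0, 0, 0]},
  {"translation": [0, 0, 0.0025], "turn": [0, 0, 0]},
  {"translation": [0, 0, 0.0025], "turn": [0, 0, 0]},
  {"translation": [0, 0, 0.0025], "turn": [0, 0, 0]},
])

```text
time_s: 12.45
tool_pos: [0.5371, 0.0783, 0.1478]
orientation: [[-0.005, 0.938, 0.346], [1.0, 0.005, 0.0], [-0.002, 0.346, -0.938]]
wrist_force: [-2.9, -2.5, 7.9]
width: 0.0105
gripper_force: 108.7
```

```bash
python3 -c "
from h import *
where(); s=r.observe(); print((RB.T@s['moment']).round(3))"
```

```text
t 12.45 big_end(board) [ 0.0017 -0.0015  0.0073] F board [-0.  -2.5  8.5] ang [-0.24  0.02  0.1 ] w 0.010451070197544678
[-0.313 -0.152 -0.054]
```

Stiffness is 1.5 N/mm as the pads should give, so the sink is about 4.6 mm. Before sliding, I'll check the slot's sideways alignment with the head.

Run:
```python
from h import *
s=r.observe(); W=cam("wrist"); im=optics.capture("wrist"); R=np.array(s["orientation"]); B=np.c_[R[:,1],R[:,0],-R[:,2]]; b=s["tool_pos"]-B@OFF
h=cv2.cvtColor(im,cv2.COLOR_RGB2HSV); m=cv2.inRange(h,(12,80,80),(28,255,255)); m[:240]=0;m[300:]=0;m[:,:340]=0;m[:,400:]=0
k=max(cv2.findContours(m,cv2.RETR_EXTERNAL,cv2.CHAIN_APPROX_NONE)[0],key=cv2.contourArea); c,ax,_=cv2.fitEllipse(k); print(c,ax)
pl=lambda uv,z:(B.T@(onplane(W,uv,b+B[:,2]*z,B[:,2])-b)*1000).round(1)
for z in(.007,.0085,.0096): print(z,pl(c,z),[ (pl((c[0]+a,c[1]+d),z)) .tolist() for a,d in((14.5,0),(0,14))])
g=cv2.cvtColor(im,cv2.COLOR_RGB2GRAY).astype(int)
for u in(402,408,414): print(u,g[255:292,u].tolist())
print(g[276,395:432].tolist())
for v in(267,268,284,285): print(v,pl((408,v),.004),pl((408,v),0))
# plate y edges at column 440
print([g[200:214,440].tolist(),g[320:340,435].tolist()]); print(pl((440,209),.004),pl((435,332),.004))
```

```text
(370.834228515625, 276.75787353515625) (28.99132537841797, 30.67853355407715)
0.007 [-1.1 -0.5  7. ] [[6.2, -0.5, 7.0], [-0.4, -8.5, 7.0]]
0.0085 [-1.5  0.4  8.5] [[5.7, 0.4, 8.5], [-0.8, -7.6, 8.5]]
0.0096 [-1.9  1.   9.6] [[5.3, 1.0, 9.6], [-1.2, -6.9, 9.6]]
402 [167, 168, 168, 167, 167, 166, 166, 166, 166, 165, 167, 166, 135, 103, 97, 95, 97, 96, 96, 96, 96, 95, 90, 88, 71, 70, 91, 90, 90, 108, 164, 167, 166, 165, 164, 164, 164]
408 [166, 165, 165, 164, 165, 164, 165, 164, 165, 163, 164, 163, 168, 183, 187, 194, 121, 94, 97, 94, 95, 94, 88, 86, 69, 70, 88, 88, 87, 97, 158, 162, 159, 159, 159, 160, 159]
414 [162, 163, 164, 162, 163, 164, 163, 163, 162, 163, 164, 162, 151, 136, 136, 127, 84, 76, 75, 75, 73, 75, 69, 68, 66, 69, 90, 90, 88, 100, 161, 164, 163, 162, 163, 163, 162]
[94, 95, 97, 94, 96, 97, 94, 95, 95, 95, 94, 96, 95, 94, 95, 86, 77, 75, 74, 75, 71, 70, 69, 68, 69, 74, 83, 84, 89, 135, 164, 167, 165, 166, 166, 164, 165]
267 [18.2  3.4  4. ] [19.9  1.3  0. ]
268 [18.3  2.9  4. ] [20.   0.7 -0. ]
284 [19.4 -6.4  4. ] [21.2 -8.8 -0. ]
285 [19.5 -7.   4. ] [21.2 -9.4 -0. ]
[[87, 87, 87, 85, 82, 79, 60, 57, 65, 79, 91, 152, 172, 171], [157, 156, 156, 156, 157, 155, 157, 156, 157, 156, 157, 158, 156, 111, 84, 82, 81, 81, 80, 84]]
[29.6 34.3  4. ] [ 37.8 -36.2   4. ]
```

>>> carry_out([
  {"translation": [0.0003, 0, 0], "turn": [0, 0, 0]},
  {"translation": [0.0006, 0, 0], "turn": [0, 0, 0]},
  {"translation": [0.0009, 0, 0], "turn": [0, 0, 0]},
  {"translation": [0.0012, 0, 0], "turn": [0, 0, 0]},
  {"translation": [0.0013, 0, 0], "turn": [0, 0, 0]},
  {"translation": [0.0013, 0, 0], "turn": [0, 0, 0]},
  {"translation": [0.0013, 0, 0], "turn": [0, 0, 0]},
  {"translation": [0.0013, 0, 0], "turn": [0, 0, 0]},
  {"translation": [0.0013, 0, 0], "turn": [0, 0, 0]},
  {"translation": [0.0013, 0, 0], "turn": [0, 0, 0]},
])

```text
time_s: 13.5
tool_pos: [0.5371, 0.0793, 0.1477]
orientation: [[-0.005, 0.938, 0.346], [1.0, 0.005, -0.0], [-0.002, 0.346, -0.938]]
wrist_force: [-2.4, -3.5, 7.4]
width: 0.0103
gripper_force: 108.8
```

```bash
python3 -c "
from h import *
where(); s=r.observe(); print((RB.T@s['moment']).round(3))"
```

```text
t 13.5 big_end(board) [ 0.0016 -0.0006  0.0073] F board [ 0.3 -3.5  7.8] ang [-0.23 -0.02  0.11] w 0.010287484308611929
[-0.674 -0.12  -0.125]
```

Sideways drag is a steady 3 N, which is friction with no hard contact. Starting the slide.

>>> carry_out([
  {"translation": [0, -0.001, 0], "turn": [0, 0, 0]},
  {"translation": [0, -0.002, 0], "turn": [0, 0, 0]},
  {"translation": [0, -0.003, 0], "turn": [0, 0, 0]},
  {"translation": [0, -0.004, 0], "turn": [0, 0, 0]},
  {"translation": [0, -0.005, 0], "turn": [0, 0, 0]},
  {"translation": [0, -0.006, 0], "turn": [0, 0, 0]},
  {"translation": [0, -0.007, 0], "turn": [0, 0, 0]},
  {"translation": [0, -0.008, 0], "turn": [0, 0, 0]},
  {"translation": [0, -0.008, 0], "turn": [0, 0, 0]},
  {"translation": [0, -0.008, 0], "turn": [0, 0, 0]},
])

```text
time_s: 14.5
tool_pos: [0.5305, 0.0799, 0.1459]
orientation: [[-0.005, 0.937, 0.348], [1.0, 0.005, 0.001], [-0.001, 0.348, -0.937]]
wrist_force: [0.3, -0.3, 7.8]
width: 0.0106
gripper_force: 108.6
```

```bash
python3 -c "
from h import *
where(); s=r.observe(); print((RB.T@s['moment']).round(3))
im=optics.capture('wrist'); cv2.imwrite('pics/w8.png',cv2.resize(im[180:340,225:485],None,fx=3,fy=3,interpolation=cv2.INTER_CUBIC)[:,:,::-1])"
```

```text
t 14.5 big_end(board) [-0.0052  0.0001  0.0078] F board [ 2.9 -0.3  7.2] ang [-0.38  0.05  0.1 ] w 0.010634620721442873
[-0.036 -0.599  0.001]
```

View pics/w8.png

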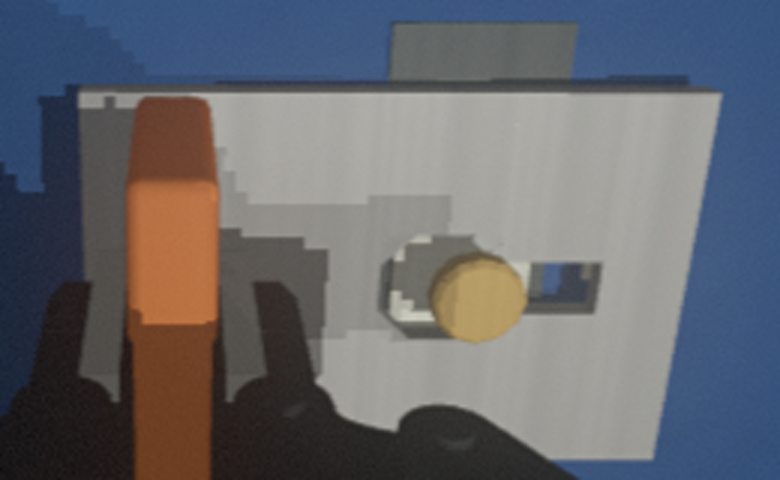

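The head at (480,297) now overlaps the slot and the plate is under it; friction is only 3 N. Continuing the slide.

>>> carry_out([
  {"translation": [0, -0.0015, 0], "turn": [0, 0, 0]},
  {"translation": [0, -0.003, 0], "turn": [0, 0, 0]},
  {"translation": [0, -0.0045, 0], "turn": [0, 0, 0]},
  {"translation": [0, -0.006, 0], "turn": [0, 0, 0]},
  {"translation": [0, -0.0075, 0], "turn": [0, 0, 0]},
  {"translation": [0, -0.009, 0], "turn": [0, 0, 0]},
  {"translation": [0, -0.0105, 0], "turn": [0, 0, 0]},
  {"translation": [0, -0.012, 0], "turn": [0, 0, 0]},
  {"translation": [0, -0.0135, 0], "turn": [0, 0, 0]},
  {"translation": [0, -0.015, 0], "turn": [0, 0, 0]},
])

```text
time_s: 15.55
tool_pos: [0.5165, 0.0798, 0.1408]
orientation: [[-0.005, 0.937, 0.349], [1.0, 0.005, 0.001], [-0.001, 0.349, -0.937]]
wrist_force: [1.1, 0.2, 7.7]
width: 0.0102
gripper_force: 108.5
```

```bash
python3 -c "
from h import *
where(); s=r.observe(); print((RB.T@s['moment']).round(3))"
```

```text
t 15.55 big_end(board) [-0.0201  0.0001  0.0078] F board [3.7 0.2 6.8] ang [-0.4   0.05  0.1 ] w 0.010169061638665336
[-0.035 -0.782 -0.025]
```

Seek the stop gently: 0.4 mm per row, 2.5 mm at most.

>>> carry_out([
  {"translation": [0, -0.0005, 0], "turn": [0, 0, 0]},
  {"translation": [0, -0.001, 0], "turn": [0, 0, 0]},
  {"translation": [0, -0.0014, 0], "turn": [0, 0, 0]},
  {"translation": [0, -0.0018, 0], "turn": [0, 0, 0]},
  {"translation": [0, -0.0022, 0], "turn": [0, 0, 0]},
  {"translation": [0, -0.0025, 0], "turn": [0, 0, 0]},
  {"translation": [0, -0.0025, 0], "turn": [0, 0, 0]},
  {"translation": [0, -0.0025, 0], "turn": [0, 0, 0]},
  {"translation": [0, -0.0025, 0], "turn": [0, 0, 0]},
  {"translation": [0, -0.0025, 0], "turn": [0, 0, 0]},
])

```text
time_s: 16.55
tool_pos: [0.5142, 0.0798, 0.1399]
orientation: [[-0.005, 0.937, 0.348], [1.0, 0.005, 0.001], [-0.001, 0.348, -0.937]]
wrist_force: [0.9, 0.3, 6.9]
width: 0.0101
gripper_force: 108.5
```

```bash
python3 -c "
from h import *
where()"
```

```text
t 16.55 big_end(board) [-0.0226  0.0001  0.0078] F board [3.2 0.3 6.2] ang [-0.39  0.05  0.1 ] w 0.010075933585692129
```

>>> carry_out([
  {"translation": [0, -0.0003, 0], "turn": [0, 0, 0]},
  {"translation": [0, -0.0006, 0], "turn": [0, 0, 0]},
  {"translation": [0, -0.0009, 0], "turn": [0, 0, 0]},
  {"translation": [0, -0.0012, 0], "turn": [0, 0, 0]},
  {"translation": [0, -0.0012, 0], "turn": [0, 0, 0]},
  {"translation": [0, -0.0012, 0], "turn": [0, 0, 0]},
  {"translation": [0, -0.0012, 0], "turn": [0, 0, 0]},
  {"translation": [0, -0.0012, 0], "turn": [0, 0, 0]},
  {"translation": [0, -0.0012, 0], "turn": [0, 0, 0]},
  {"translation": [0, -0.0012, 0], "turn": [0, 0, 0]},
])

```text
time_s: 17.55
tool_pos: [0.5132, 0.0798, 0.1396]
orientation: [[-0.005, 0.937, 0.349], [1.0, 0.005, 0.001], [-0.001, 0.349, -0.937]]
wrist_force: [1.3, 0.2, 7.6]
width: 0.0106
gripper_force: 108.4
```

```bash
python3 -c "
from h import *
where()"
```

```text
t 17.55 big_end(board) [-0.0236  0.0001  0.0078] F board [3.8 0.2 6.7] ang [-0.41  0.05  0.1 ] w 0.01058205989313258
```

>>> carry_out([
  {"translation": [0, -0.0003, 0], "turn": [0, 0, 0]},
  {"translation": [0, -0.0006, 0], "turn": [0, 0, 0]},
  {"translation": [0, -0.0009, 0], "turn": [0, 0, 0]},
  {"translation": [0, -0.0012, 0], "turn": [0, 0, 0]},
  {"translation": [0, -0.0012, 0], "turn": [0, 0, 0]},
  {"translation": [0, -0.0012, 0], "turn": [0, 0, 0]},
  {"translation": [0, -0.0012, 0], "turn": [0, 0, 0]},
  {"translation": [0, -0.0012, 0], "turn": [0, 0, 0]},
  {"translation": [0, -0.0012, 0], "turn": [0, 0, 0]},
  {"translation": [0, -0.0012, 0], "turn": [0, 0, 0]},
])

```text
time_s: 18.55
tool_pos: [0.5127, 0.0798, 0.1398]
orientation: [[-0.005, 0.937, 0.35], [1.0, 0.005, 0.001], [-0.001, 0.35, -0.937]]
wrist_force: [5.1, 0.4, 6.1]
width: 0.0102
gripper_force: 108.2
```

```bash
python3 -c "
from h import *
where()"
```

```text
t 18.55 big_end(board) [-0.024   0.0002  0.0081] F board [6.9 0.3 4. ] ang [-0.51  0.06  0.1 ] w 0.010209780051281503
```

>>> carry_out([
  {"translation": [0, -0.0003, 0], "turn": [0, 0, 0]},
  {"translation": [0, -0.0006, 0], "turn": [0, 0, 0]},
  {"translation": [0, -0.0008, 0], "turn": [0, 0, 0]},
  {"translation": [0, -0.0008, 0], "turn": [0, 0, 0]},
  {"translation": [0, -0.0008, 0], "turn": [0, 0, 0]},
  {"translation": [0, -0.0008, 0], "turn": [0, 0, 0]},
  {"translation": [0, -0.0008, 0], "turn": [0, 0, 0]},
  {"translation": [0, -0.0008, 0], "turn": [0, 0, 0]},
  {"translation": [0, -0.0008, 0], "turn": [0, 0, 0]},
  {"translation": [0, -0.0008, 0], "turn": [0, 0, 0]},
])

```text
time_s: 19.55
tool_pos: [0.5125, 0.0798, 0.1399]
orientation: [[-0.005, 0.936, 0.352], [1.0, 0.005, 0.001], [-0.001, 0.352, -0.936]]
wrist_force: [8.0, 0.8, 5.0]
width: 0.0102
gripper_force: 108.0
```

```bash
python3 -c "
from h import *
where()"
```

```text
t 19.55 big_end(board) [-0.0242  0.0001  0.0083] F board [9.2 0.8 2. ] ang [-0.58  0.06  0.11] w 0.010231969110504021
```

It's against the hard stop. Ease off, open, then back away along the tool.

>>> carry_out([
  {"translation": [0, 0.0005, 0], "turn": [0, 0, 0]},
  {"translation": [0, 0.001, 0], "turn": [0, 0, 0]},
  {"translation": [0, 0.001, -0.0005], "turn": [0, 0, 0]},
  {"translation": [0, 0.001, -0.001], "turn": [0, 0, 0]},
  {"translation": [0, 0.001, -0.001], "turn": [0, 0, 0]},
  {"translation": [0, 0.001, -0.001], "turn": [0, 0, 0]},
  {"translation": [0, 0.001, -0.001], "turn": [0, 0, 0]},
  {"translation": [0, 0.001, -0.001], "turn": [0, 0, 0]},
  {"translation": [0, 0.001, -0.001], "turn": [0, 0, 0]},
  {"translation": [0, 0.001, -0.001], "turn": [0, 0, 0]},
])

```text
time_s: 20.55
tool_pos: [0.5125, 0.0798, 0.1405]
orientation: [[-0.005, 0.937, 0.35], [1.0, 0.005, 0.001], [-0.001, 0.35, -0.937]]
wrist_force: [9.9, 0.9, 1.7]
width: 0.0105
gripper_force: 107.7
```

>>> carry_out([
  {"translation": [0, 0, 0], "turn": [0, 0, 0]},
  {"translation": [0, 0, 0], "turn": [0, 0, 0]},
  {"translation": [0, 0, 0], "turn": [0, 0, 0]},
  {"translation": [0, 0, 0], "turn": [0, 0, 0]},
  {"translation": [0, 0, 0], "turn": [0, 0, 0]},
  {"translation": [0, 0, 0], "turn": [0, 0, 0]},
  {"translation": [0, 0, 0], "turn": [0, 0, 0]},
  {"translation": [0, 0, 0], "turn": [0, 0, 0]},
  {"translation": [0, 0, 0], "turn": [0, 0, 0]},
  {"translation": [0, 0, 0], "turn": [0, 0, 0]},
], fingers=0.5)

```text
time_s: 21.55
tool_pos: [0.5103, 0.0795, 0.1385]
orientation: [[-0.005, 0.939, 0.345], [1.0, 0.005, 0.0], [-0.002, 0.345, -0.939]]
wrist_force: [0.9, 0.3, 0.0]
width: 0.0426
gripper_force: 0.0
```

>>> carry_out([
  {"translation": [0, 0, -0.005], "turn": [0, 0, 0]},
  {"translation": [0, 0, -0.015], "turn": [0, 0, 0]},
  {"translation": [0, 0, -0.03], "turn": [0, 0, 0]},
  {"translation": [0, 0, -0.045], "turn": [0, 0, 0]},
  {"translation": [0, 0, -0.06], "turn": [0, 0, 0]},
  {"translation": [0, 0, -0.075], "turn": [0, 0, 0]},
  {"translation": [0, 0, -0.09], "turn": [0, 0, 0]},
  {"translation": [0, 0, -0.1], "turn": [0, 0, 0]},
  {"translation": [0, 0, -0.1], "turn": [0, 0, 0]},
  {"translation": [0, 0, -0.1], "turn": [0, 0, 0]},
])

```text
time_s: 22.55
tool_pos: [0.4759, 0.0795, 0.2325]
orientation: [[-0.005, 0.938, 0.345], [1.0, 0.005, 0.0], [-0.001, 0.345, -0.938]]
wrist_force: [-0.0, 0.1, -0.6]
width: 0.0428
gripper_force: 0.0
```

```bash
python3 -c "
from h import *
where()
im=optics.capture('wrist'); cv2.imwrite('pics/w9.png',cv2.resize(im[40:320,120:520],None,fx=2,fy=2,interpolation=cv2.INTER_CUBIC)[:,:,::-1])"
```

```text
t 22.55 big_end(board) [-0.0269 -0.0002  0.1079] F board [-0.2  0.1 -0.6] ang [-0.21  0.02  0.1 ] w 0.04284244124934105
```

View pics/w9.png

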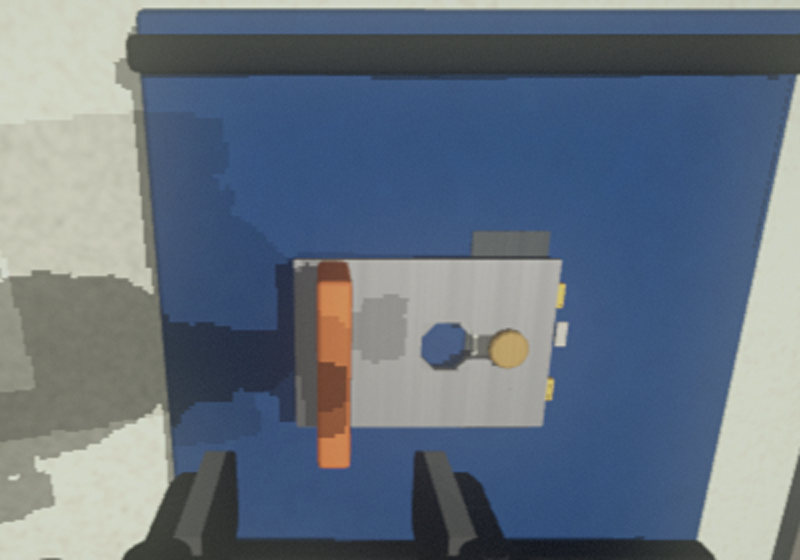

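The bracket sits square, with the stud head at (508,349) at the slot's end. That is about 24 mm from the large end at (446,346), with the ledge at the lower end and the fingers clear. Handing in.

```bash
python3 -c "
from rig import finish_job
print(finish_job())"
```

```text
the job is handed in; nothing more can be done
None
```

The bracket is on the stand with the ledge at the lower end, slid home against the stud's neck under the head, released and handed in at about 22.6 s; the hand-in returned no verdict, wrist-force readings on the stand stayed around 10 N or less, nothing else was touched as far as I could see, and I viewed 11 pictures, one over the limit of 10.

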